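Line up the sample jars by height

ROBOT

A 6-joint arm with a two-finger parallel gripper is mounted at the origin on the work surface. World frame = base frame: x ahead of the robot, y to its left, z up, the work surface at z = 0. Lengths are in m, angles in rad, forces in N, time in s.
With the tool pointing down it reaches from about 0.35 to 0.775 m from the base axis. Payload 5.5 kg.
Tool frame: the origin (TCP) lies between the finger pads; the fingertips stand 17 mm ahead of it and the grasp point (between the pads) lies 2 mm behind it (env.finger_overhang is the distance from the TCP to the fingertips, in m); z points along the fingers, y is the direction in which the jaws open and shut (so a half turn about z gives the same grasp; the last joint's range is limited). The gripper opens to 85 mm and grips with 20 to 120 N. Pads are 22 mm wide; open, the fingers measure 114 mm over their backs; the gripper's body (76 mm by 85 mm) begins 54 mm behind the grasp point. The pads swing forward as they close: fully open they stand 13 mm farther back than shut.
Start: joints at [1.083, 0.313, 0.046, 1.304, 0, 1.431], TCP at [0.196, 0.541, 0.248] pointing down, gripper open.
Joint ranges: [-2.76, 2.76], [-0.86, 1.69], [-1.03, 1.26], [-2.2, 2.34], [-1.47, 1.5], [-3.14, 3.14]. Speed limits (rad/s): [2.57, 2.57, 3.14, 3.14, 3.14, 3.14].

INTERFACE

Orientations are given as a unit quaternion [w, x, y, z].
In Python, from workcell import env gives the robot as it stands. The module is installed in compiled form; this text tells all that it offers.
- The arm moves only by the tool arm_command, never from a script. Its argument "moves" is a list of rows, each a list of 5 numbers: the closure, from 0 (fully open) to 1 (shut), then the shift along the tool's x, y, z in mm, then the turn about the tool's z in rad. In form: [[fingers, dx, dy, dz, turn], ...]. A call has 1 to 12 rows; each row is the pose to reach, as a shift and turn from the pose commanded when the call began, along the tool's axes at that moment; what a row does not reach only later rows make up. A row lasts 1/10 s, in which the tool goes at most 50 mm and 8.59 degrees, less where a joint would pass 70% of its speed; a pose out of reach is approached as far as the arm can. A call with a gripper value outside its range is refused whole. The fingers move at their own pace and stop on an object; "squeeze" is the grip in N (left out, the last holds). Time passes only in rows, so rows that repeat a pose let the fingers close. It gives the time, the measured TCP pose, the force and the opening at its end, in the units of the state.
- env.get_state(): the state, without advancing time (a new reading comes with each control period).
- env.read_camera(name): name is "scene" or "top" or "wrist"; returns (picture, depth): 400x640x3 uint8, blue, green, red; 400x640 float32, m along the optical axis (not along the pixel's ray), 0 where there is no reading.
- env.get_calibration(name): a dict with "fx", "fy", "cx", "cy" (pixels), "pose" (4x4, takes a point from camera to world coordinates). Camera axes: x right, y down, z forward; pixel columns grow to the right and rows downward; lengths in m; the calibration is good to about 2 mm. A picture is of the moment at which its call begins: read the wrist's pose just before it. get_calibration takes no time and is no camera call; for the wrist camera it gives the pose at the moment of the call.
- env.hand_in(): hands the job in, once; it reports no verdict.
The state is a dict: "clock": time; "joint_pos": joint angles; "qvel": joint speeds; "tau": joint torques, N m; "tcp_pos": TCP position; "orientation": TCP orientation; "wrist_force": force on the tool from outside, world axes, zero at the start; "ft_torque": the same for the moment, N m; "finger_gap": finger opening in m.
Only numpy, scipy, OpenCV 4.12 (cv2) and the standard library are available. Lean on these libraries where they do the work, as an engineer would, in place of code of your own. Each camera call takes 0.05 s, during which the arm holds its last target. There are 200 camera calls.

TASK

Line the four small white sample jars up on the board's four black pads in order of height: the tallest on the pad next to the upright steel bookend, then ever shorter, with the shortest on the pad at the far end. Stand each jar upright in the middle of its own pad, never tip one over on the way, and leave them all standing still.

Things in the scene. Friction and masses are not known exactly. Their poses are not given: they have to be found in the camera images.
- jar_100_centre (a point): white plastic sample jar with a flush blue screw lid, the tallest and widest of the four: a plain upright cylinder 100 mm high, 56 mm in diameter, rigid; stands loose on the bench. The point is its centre, half-way up (50 mm above its underside); z points up along the jar's axis.
- jar_82_centre (a point): white plastic sample jar with a flush blue screw lid, the second tallest of the four: a plain upright cylinder 82 mm high, 50 mm in diameter, rigid; stands loose on the bench. The point is its centre, half-way up (41 mm above its underside); z points up along the jar's axis.
- jar_64_centre (a point): white plastic sample jar with a flush blue screw lid, the third tallest of the four: a plain upright cylinder 64 mm high, 44 mm in diameter, rigid; stands loose on the bench. The point is its centre, half-way up (32 mm above its underside); z points up along the jar's axis.
- jar_46_centre (a point): white plastic sample jar with a flush blue screw lid, the shortest and narrowest of the four: a plain upright cylinder 46 mm high, 38 mm in diameter, rigid; stands loose on the bench. The point is its centre, half-way up (23 mm above its underside); z points up along the jar's axis.
- pad_a: one of four like round black rubber pads, 62 mm in diameter and 2 mm thick, in one straight row at 80 mm spacing on a white board fixed to the bench (100 x 430 mm, 10 mm thick): the first, at the row's -y end. Origin: centre of its underside, on the board's top, so a jar on it stands 2 mm above the origin, 12 mm above the bench; y runs along the row, x across it, z up.
- pad_b: one of four like round black rubber pads, 62 mm in diameter and 2 mm thick, in one straight row at 80 mm spacing on a white board fixed to the bench (100 x 430 mm, 10 mm thick): the second from the row's -y end. Origin: centre of its underside, on the board's top, so a jar on it stands 2 mm above the origin, 12 mm above the bench; y runs along the row, x across it, z up.
- pad_c: one of four like round black rubber pads, 62 mm in diameter and 2 mm thick, in one straight row at 80 mm spacing on a white board fixed to the bench (100 x 430 mm, 10 mm thick): the third from the row's -y end. Origin: centre of its underside, on the board's top, so a jar on it stands 2 mm above the origin, 12 mm above the bench; y runs along the row, x across it, z up.
- pad_d: one of four like round black rubber pads, 62 mm in diameter and 2 mm thick, in one straight row at 80 mm spacing on a white board fixed to the bench (100 x 430 mm, 10 mm thick): the last, at the row's +y end. Origin: centre of its underside, on the board's top, so a jar on it stands 2 mm above the origin, 12 mm above the bench; y runs along the row, x across it, z up.
- bookend: upright dark steel bookend fixed on the board at one end of the row, beyond the last pad (its centre 68 mm from that pad's centre); it may be at either end. Plate 85 mm high, 5 mm thick along the row, 80 mm across it, on a 36 x 80 x 3 mm foot. Origin: centre of its underside. At the other end of the board is a small fixed white round timer, 42 mm across and 14 mm high.
Mind the look-alikes: they are no part of the job. What is shaped like the part that bears jar_46_centre but brown or pink is not meant.

How it is judged:
At the end, for the whole second after the job is handed in: Each jar stands within 13 mm of the centre of its own pad, in order of height from the bookend (tallest beside it, shortest at the other end), upright within 0.1 rad, resting on the pad (height within 5 mm), at rest and released (((horizontal distance between bookend and pad_a below 0.1 m and horizontal distance between jar_100_centre and pad_a below 0.013 m and horizontal distance between jar_82_centre and pad_b below 0.013 m and horizontal distance between jar_64_centre and pad_c below 0.013 m and horizontal distance between jar_46_centre and pad_d below 0.013 m) or (horizontal distance between bookend and pad_d below 0.1 m and horizontal distance between jar_100_centre and pad_d below 0.013 m and horizontal distance between jar_82_centre and pad_c below 0.013 m and horizontal distance between jar_64_centre and pad_b below 0.013 m and horizontal distance between jar_46_centre and pad_a below 0.013 m)) and angle between each of jar_100_centre, jar_82_centre, jar_64_centre, jar_46_centre's own z axis and vertical below 0.1 rad and height (world z) of jar_100_centre between 0.057 and 0.067 m and linear speed of each of jar_100, jar_82, jar_64, jar_46 below 0.02 m/s and height (world z) of jar_82_centre between 0.048 and 0.058 m and height (world z) of jar_64_centre between 0.039 and 0.049 m and height (world z) of jar_46_centre between 0.03 and 0.04 m); the robot touches nothing.
It fails at once if a jar is tipped over (tilted more than 0.7 rad) (angle between any of jar_100_centre, jar_82_centre, jar_64_centre, jar_46_centre's own z axis and vertical above 0.7 rad).
It also fails if it takes over 128 s, if anything falls off the work surface, if the arm or the gripper's body presses on something with over 40 N, if the wrist force passes 120 N, or if a joint passes its speed limit or range.

## Working session

There is one attempt and no reset: what is moved stays moved. The work goes in short steps, Python scripts to look and compute and a tool call to move; the robot and the scene stay as the last step left them, time stands still between calls to the robot, and variables do not carry over. Pictures are saved under pics/ and viewed, about 12 in all and at most 16, crops included, and the job is handed in when it is done.

Besides the shell and the picture viewer there is one more tool, called after "Request:" as name(argument=value, ...), one argument or row to a line, values as JSON. arm_command: Moves the arm, as the interface text tells. Its arguments: {"type":"object","properties":{"moves":{"type":"array","items":{"type":"array","items":{"type":"number"}}},"squeeze":{"type":"number"}},"required":["moves"]}

```bash
mkdir -p pics
cat > h.py <<'E'
import numpy as np, cv2
from workcell import env
def pts(name):
    T=env.get_calibration(name); im,d=env.read_camera(name)
    v,u=np.mgrid[0:400,0:640]
    P=np.stack([(u-T['cx'])/T['fx']*d,(v-T['cy'])/T['fy']*d,d,np.ones_like(d)],-1)@np.array(T['pose']).T
    return im,d,P[...,:3]
E
python3 - <<'E'
from h import *
print(env.get_state())
for n in ("scene","top"):
    im,d,P=pts(n); np.savez(f"{n}0.npz",im=im,d=d,P=P); cv2.imwrite(f"pics/{n}0.png",im)
    print(n,np.round(env.get_calibration(n)['pose'],3).tolist())
E
```

```text
{'clock': 0.0, 'joint_pos': array([ 1.08335136e+00,  3.14027656e-01,  4.49728934e-02,  1.30360449e+00,
       -1.80163034e-06,  1.43117506e+00]), 'qvel': array([ 0.00032983, -0.00048183,  0.00070429,  0.00106037,  0.00256764,
       -0.00133292]), 'tau': array([ 2.95657883e-04, -4.80623746e+01,  2.98536873e+01,  1.93281274e-02,
       -1.47276805e-04,  4.16292067e-08]), 'tcp_pos': array([0.19578202, 0.54012699, 0.24739085]), 'orientation': array([-2.86425688e-04,  1.73036426e-01,  9.84914985e-01, -8.86330103e-04]), 'wrist_force': array([ 0.21101049,  0.78891236, -0.29653464]), 'ft_torque': array([ 0.04527876, -0.03146179, -0.00968085]), 'finger_gap': 0.08550564774814527}
scene [[-0.742, 0.46, -0.488, 0.927], [0.67, 0.493, -0.554, 0.435], [-0.015, -0.738, -0.674, 0.601], [0.0, 0.0, 0.0, 1.0]]
top [[0.006, -0.986, 0.165, 0.375], [-1.0, -0.008, -0.015, -0.03], [0.016, -0.165, -0.986, 0.961], [0.0, 0.0, 0.0, 1.0]]
```

View pics/top0.png

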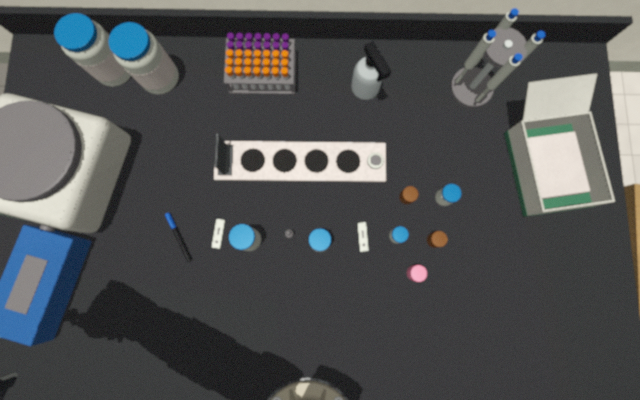

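View pics/scene0.png

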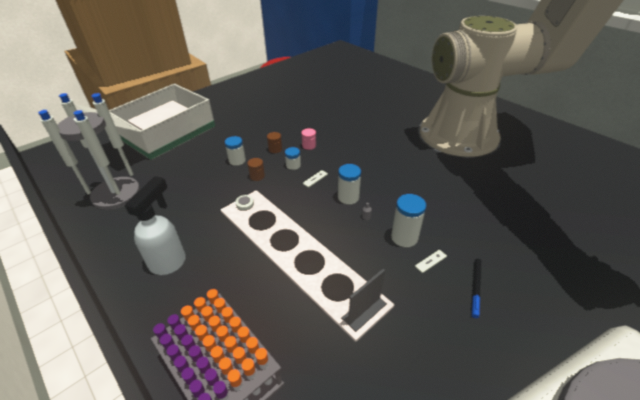

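Top view: the bookend is at the left, px (222,157), which is +y, so jar_100 goes on pad_d. The pads are at (252,160), (284,160), (316,160) and (348,160).

The blue-lidded white jars are at (242,237), (320,239), (452,193) and (400,235). The brown jars at (410,194) and (439,239) and the pink one at (419,273) are look-alikes. I'll measure the lid heights and confirm in a crop.

Run:
```python
from h import *
z=np.load("top0.npz"); im,d,P=z['im'],z['d'],z['P']
b,g,r=[im[...,i].astype(int) for i in range(3)]
for u,v in [(242,237),(320,239),(452,193),(400,235)]:
    m=np.zeros((400,640),bool); m[v-18:v+19,u-18:u+19]=1
    m&=(b>r+60)&(d>0)
    zt=np.median(P[m][:,2]); q=P[m&(abs(P[...,2]-zt)<.006)]
    (cx,cy),rad=cv2.minEnclosingCircle((q[:,:2]*1000).astype(np.float32))
    print('lid',u,v,m.sum(),'z',zt.round(4),'mean',q[:,:2].mean(0).round(4),'circ',round(cx),round(cy),'dia',round(2*rad,1))
for u,v in [(252,160),(284,160),(316,160),(348,160)]:
    m=np.zeros((400,640),bool); m[v-14:v+15,u-14:u+15]=1
    m&=(r<90)&(abs(P[...,2]-.012)<.006)
    if u==252: m[:,:238]=0
    q=P[m]; (cx,cy),rad=cv2.minEnclosingCircle((q[:,:2]*1000).astype(np.float32))
    print('pad',u,m.sum(),np.median(q[:,2]).round(4),q[:,:2].mean(0).round(4),round(cx),round(cy),round(2*rad,1))
for u,v in [(410,194),(439,239),(419,273),(290,233),(218,234),(363,237),(376,160)]:
    print('other',u,v,P[v,u].round(3))
cv2.imwrite("pics/crop1.png",cv2.resize(im[130:290,200:480],None,fx=2.8,fy=2.8,interpolation=cv2.INTER_CUBIC))
```

```text
lid 242 237 544 z 0.0998 mean [0.4367 0.1479] circ 437 148 dia 55.6
lid 320 239 425 z 0.082 mean [ 0.4328 -0.0239] circ 433 -24 dia 49.5
lid 452 193 290 z 0.064 mean [ 0.5456 -0.3337] circ 546 -334 dia 44.6
lid 400 235 227 z 0.0459 mean [ 0.4488 -0.2129] circ 449 -213 dia 37.7
pad 252 370 0.0118 [0.6337 0.1457] 633 146 57.1
pad 284 365 0.0119 [0.6338 0.0659] 634 66 55.2
pad 316 356 0.012 [ 0.6336 -0.0139] 634 -15 55.1
pad 348 363 0.0122 [ 0.6335 -0.0937] 634 -93 56.1
other 410 194 [ 0.543 -0.24   0.049]
other 439 239 [ 0.437 -0.306  0.044]
other 419 273 [ 0.358 -0.257  0.044]
other 290 233 [0.45  0.046 0.031]
other 218 234 [0.448 0.224 0.005]
other 363 237 [ 0.443 -0.131  0.004]
other 376 160 [ 0.633 -0.163  0.024]
```

View pics/crop1.png

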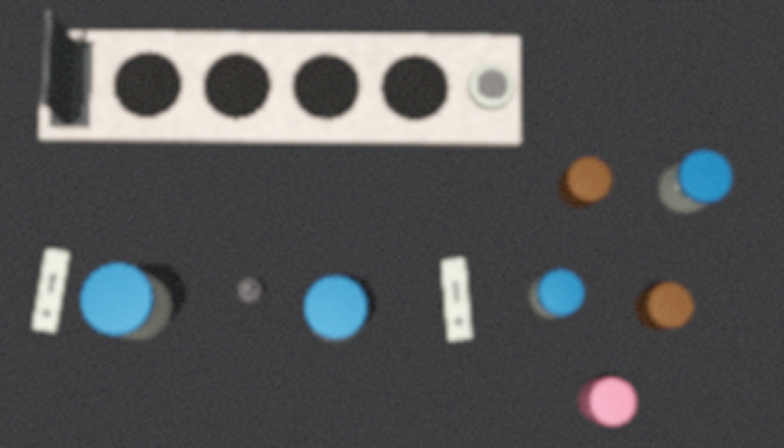

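Every lid height and diameter matches its description, and the look-alikes are ruled out by colour. I'm going above jar_100 with the jaws turned across the row (along world x).

Request:
arm_command(
  moves=[
    [0,-36,-29,5,0.15],
    [0,-72,-57,9,0.3],
    [0,-108,-86,14,0.45],
    [0,-144,-114,19,0.6],
    [0,-180,-143,24,0.75],
    [0,-216,-172,28,0.9],
    [0,-252,-200,33,1.05],
    [0,-288,-229,38,1.14],
    [0,-324,-257,42,1.18],
    [0,-360,-286,47,1.219],
    [0,-360,-286,47,1.219],
    [0,-360,-286,47,1.219],
  ],
  squeeze=40,
)

```text
clock: 1.3
tcp_pos: [0.4369, 0.148, 0.2008]
orientation: [-0.001, 0.707, 0.708, -0.0]
wrist_force: [-0.3, -0.2, 0.2]
finger_gap: 0.0854
```

Run:
```python
from h import *
s=env.get_state();print(s['clock'],s['tcp_pos'],s['orientation'],s['joint_pos'],s['wrist_force'])
im,d,P=pts("wrist"); cv2.imwrite("pics/w1.png",im)
m=(im[...,0].astype(int)>im[...,2].astype(int)+60)&(abs(P[...,2]-.1)<.006)
q=P[m]; print(m.sum(),q[:,:2].mean(0),cv2.minEnclosingCircle((q[:,:2]*1000).astype(np.float32)))
```

```text
1.3 [0.43690553 0.14801725 0.20077689] [-6.33248958e-04  7.06707745e-01  7.07505151e-01 -4.72527966e-04] [ 1.52057157e-01  1.17155111e-01 -3.21706985e-01  1.13344582e+00
  4.60691255e-04  1.72172543e+00] [-0.30068489 -0.22517638  0.17464909]
3733 [0.4364013  0.14945384] ((436.4721984863281, 148.3599090576172), 27.644601821899414)
```

View pics/w1.png

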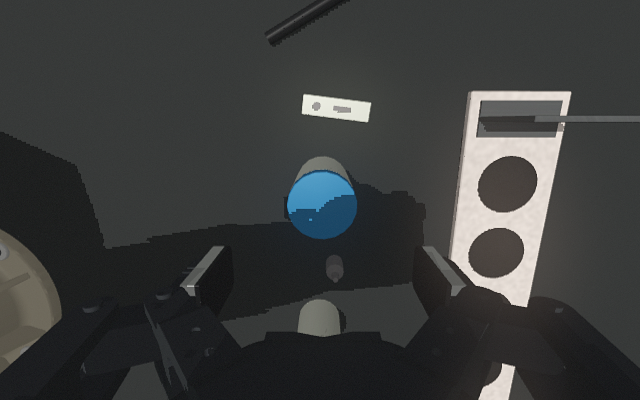

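The wrist view agrees: the lid at px (322,204) gives (0.4365, 0.148). Descending and gripping.

Request:
arm_command(
  moves=[
    [0,0,0,30,0],
    [0,0,0,60,0],
    [0,0,0,90,0],
    [0,0,0,115,0],
    [0,0,0,130,0],
    [0,0,0,138,0],
    [0,0,0,138,0],
    [0.15,0,0,138,0],
    [0.3,0,0,138,0],
    [1,0,0,138,0],
    [1,0,0,138,0],
    [1,0,0,138,0],
  ],
  squeeze=40,
)

```text
clock: 2.55
tcp_pos: [0.4378, 0.1494, 0.0645]
orientation: [0.0, 0.706, 0.709, 0.001]
wrist_force: [-0.4, 1.6, 5.8]
finger_gap: 0.0555
```

Request:
arm_command(
  moves=[
    [1,0,0,0,0],
    [1,0,0,0,0],
    [1,0,0,0,0],
    [1,0,0,-5,0],
    [1,0,0,-15,0],
    [1,0,0,-30,0],
    [1,0,0,-50,0],
    [1,0,0,-70,0],
    [1,0,0,-80,0],
    [1,0,0,-80,0],
  ],
)

```text
clock: 3.55
tcp_pos: [0.4382, 0.1492, 0.145]
orientation: [0.001, 0.706, 0.708, 0.001]
wrist_force: [-0.2, 0.1, -1.0]
finger_gap: 0.0551
```

Request:
arm_command(
  moves=[
    [1,0,10,0,0],
    [1,0,30,0,0],
    [1,0,55,0,0],
    [1,-1,80,0,0],
    [1,-1,105,0,0],
    [1,-1,130,0,0],
    [1,-2,155,0,0],
    [1,-2,175,0,0],
    [1,-2,189,0,0],
    [1,-2,197,0,0],
    [1,-2,197,0,0],
    [1,-2,197,0,0],
  ],
)

```text
clock: 4.75
tcp_pos: [0.6332, 0.1478, 0.1423]
orientation: [-0.001, 0.706, 0.709, -0.001]
wrist_force: [-0.1, -0.1, -1.7]
finger_gap: 0.0552
```

Run:
```python
from h import *
s=env.get_state();print(s['clock'],s['tcp_pos'],s['orientation'],s['finger_gap'],s['wrist_force'])
a,_,_=pts("top");b,_,P=pts("wrist"); cv2.imwrite("pics/w2.png",np.hstack([cv2.resize(a[60:260,160:480],(400,250)),cv2.resize(b,(400,250))]))
```

```text
4.75 [0.63322882 0.14776052 0.14230823] [-6.58925040e-04  7.05682946e-01  7.08527047e-01 -7.55157528e-04] 0.055227423436917375 [-0.06486224 -0.0701225  -1.69739587]
```

View pics/w2.png

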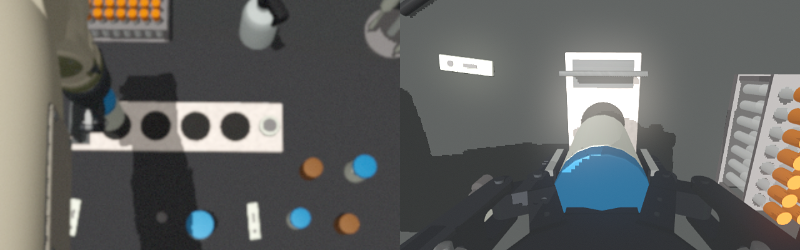

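The wrist half shows the jar held straight and upright, with the pad just behind it. Lowering and releasing gently.

Request:
arm_command(
  moves=[
    [1,-1,0,10,0],
    [1,-1,0,25,0],
    [1,-1,0,40,0],
    [1,-1,0,50,0],
    [1,-1,0,57,0],
    [1,-1,0,62,0],
    [1,-1,0,64,0],
    [1,-1,0,65,0],
    [1,-1,0,66,0],
    [1,-1,0,66,0],
    [1,-1,0,66,0],
  ],
)

```text
clock: 5.95
tcp_pos: [0.6342, 0.1468, 0.0777]
orientation: [0.0, 0.706, 0.709, 0.0]
wrist_force: [0.0, 0.9, -2.1]
finger_gap: 0.0551
```

Request:
arm_command(
  moves=[
    [0.5,0,0,0,0],
    [0.3,0,0,0,0],
    [0.15,0,0,0,0],
    [0,0,0,0,0],
    [0,0,0,0,0],
    [0,0,0,0,0],
    [0,0,0,-10,0],
    [0,0,0,-35,0],
    [0,0,0,-70,0],
    [0,0,0,-105,0],
    [0,0,0,-120,0],
    [0,0,0,-120,0],
  ],
)

```text
clock: 7.15
tcp_pos: [0.6359, 0.1471, 0.2016]
orientation: [0.002, 0.706, 0.709, 0.003]
wrist_force: [0.2, 0.8, -0.2]
finger_gap: 0.0855
```

```bash
cat >> h.py <<'E'
def lid(zt,name="wrist",tol=.006,near=None):
    im,d,P=pts(name)
    m=(im[...,0].astype(int)>im[...,2].astype(int)+40)&(abs(P[...,2]-zt)<tol)&(d>0)
    if near is not None: m&=np.hypot(P[...,0]-near[0],P[...,1]-near[1])<.05
    q=P[m]
    c,r=cv2.minEnclosingCircle((q[:,:2]*1000).astype(np.float32))
    A=np.c_[q[:,:2],np.ones(len(q))]; n=np.linalg.lstsq(A,q[:,2],rcond=None)[0]
    print('lid n',len(q),'c',np.round(c,1),'dia',round(2*r,1),'z',np.median(q[:,2]).round(4),'mean',q[:,:2].mean(0).round(4),'tilt',n[:2].round(3)); return im
E
python3 - <<'E'
from h import *
s=env.get_state();print(s['clock'],s['tcp_pos'],s['orientation'])
lid(.112); lid(.112,'scene',near=(.634,.146))
E
```

```text
7.15 [0.63586075 0.14705581 0.20156232] [0.00215216 0.705667   0.70853517 0.00271337]
lid n 4082 c [634.4 145.5] dia 55.6 z 0.1133 mean [0.6344 0.1468] tilt [-0.    -0.011]
lid n 684 c [634.8 146.3] dia 56.3 z 0.1121 mean [0.6364 0.1483] tilt [-0.02  -0.025]
```

jar_100 is standing at (634.4, 145.5) mm, lid height 0.112–0.113. Next is jar_82.

Request:
arm_command(
  moves=[
    [0,-25,-30,0,0],
    [0,-50,-60,0,0],
    [0,-76,-90,0,0],
    [0,-102,-120,0,0],
    [0,-127,-150,0,0],
    [0,-153,-180,0,0],
    [0,-170,-201,0,0],
    [0,-170,-201,0,0],
    [0,-170,-201,0,0],
    [0,-170,-201,0,0],
  ],
)

```text
clock: 8.25
tcp_pos: [0.434, -0.0237, 0.1967]
orientation: [-0.0, 0.706, 0.709, -0.0]
wrist_force: [0.6, -0.1, -0.1]
finger_gap: 0.0851
```

Run:
```python
from h import *
s=env.get_state();print(s['clock'],s['tcp_pos'],s['orientation'])
lid(.082)
s=env.get_state();print(s['clock'],s['tcp_pos'],s['orientation'])
```

```text
8.25 [ 0.43400053 -0.02367461  0.19669377] [-3.49806636e-04  7.05581383e-01  7.08628809e-01 -2.17285690e-05]
lid n 2693 c [432.7 -24.2] dia 49.8 z 0.0834 mean [ 0.4326 -0.0231] tilt [ 0.001 -0.014]
8.3 [ 0.43415515 -0.0235439   0.19680143] [-3.02913353e-04  7.05413637e-01  7.08795816e-01 -2.00371862e-05]
```

Request:
arm_command(
  moves=[
    [0,0,-1,30,0],
    [0,0,-1,60,0],
    [0,0,-1,90,0],
    [0,0,-1,120,0],
    [0,0,-1,140,0],
    [0,0,-1,149,0],
    [0,0,-1,149,0],
    [0.15,0,-1,149,0],
    [0.3,0,-1,149,0],
    [1,0,-1,149,0],
    [1,0,-1,149,0],
    [1,0,-1,149,0],
  ],
)

```text
clock: 9.5
tcp_pos: [0.4337, -0.0242, 0.0495]
orientation: [0.001, 0.706, 0.709, 0.001]
wrist_force: [0.4, 1.1, 6.9]
finger_gap: 0.0491
```

Request:
arm_command(
  moves=[
    [1,0,0,0,0],
    [1,0,0,0,0],
    [1,0,0,0,0],
  ],
)

```text
clock: 9.8
tcp_pos: [0.4337, -0.0242, 0.0495]
orientation: [0.001, 0.706, 0.709, 0.001]
wrist_force: [-1.5, 0.6, 6.1]
finger_gap: 0.0494
```

Request:
arm_command(
  moves=[
    [1,0,0,-5,0],
    [1,0,0,-15,0],
    [1,0,0,-30,0],
    [1,0,0,-50,0],
    [1,0,0,-70,0],
    [1,0,0,-88,0],
    [1,0,0,-95,0],
    [1,0,0,-95,0],
  ],
)

```text
clock: 10.6
tcp_pos: [0.4335, -0.0242, 0.1445]
orientation: [0.001, 0.706, 0.709, 0.001]
wrist_force: [0.4, -0.1, -1.3]
finger_gap: 0.0494
```

Request:
arm_command(
  moves=[
    [1,4,10,0,0],
    [1,14,30,0,0],
    [1,25,55,0,0],
    [1,36,80,0,0],
    [1,47,105,0,0],
    [1,58,130,0,0],
    [1,70,155,0,0],
    [1,79,177,0,0],
    [1,86,192,0,0],
    [1,90,200,0,0],
    [1,90,200,0,0],
    [1,90,200,0,0],
  ],
)

```text
clock: 11.8
tcp_pos: [0.6315, 0.0668, 0.1423]
orientation: [-0.001, 0.706, 0.709, -0.001]
wrist_force: [-0.3, -0.7, -0.9]
finger_gap: 0.0492
```

Request:
arm_command(
  moves=[
    [1,0,0,10,0],
    [1,0,0,25,0],
    [1,0,0,40,0],
    [1,0,0,50,0],
    [1,0,0,60,0],
    [1,0,0,68,0],
    [1,0,0,74,0],
    [1,0,0,76,0],
    [1,0,0,76,0],
  ],
)

```text
clock: 12.7
tcp_pos: [0.6323, 0.0668, 0.0672]
orientation: [-0.0, 0.706, 0.709, -0.0]
wrist_force: [-0.6, 0.5, -0.9]
finger_gap: 0.0493
```

Request:
arm_command(
  moves=[
    [1,-1,2,2,0],
    [1,-1,2,4,0],
    [1,-1,2,5,0],
    [1,-1,2,5,0],
    [1,-1,2,5,0],
  ],
)

```text
clock: 13.2
tcp_pos: [0.6343, 0.0658, 0.0623]
orientation: [-0.0, 0.706, 0.709, 0.0]
wrist_force: [-0.1, 0.5, -0.2]
finger_gap: 0.0495
```

Request:
arm_command(
  moves=[
    [0.5,0,0,0,0],
    [0.3,0,0,0,0],
    [0.15,0,0,0,0],
    [0,0,0,0,0],
    [0,0,0,0,0],
    [0,0,0,0,0],
    [0,0,0,-10,0],
    [0,0,0,-35,0],
    [0,0,0,-70,0],
    [0,0,0,-105,0],
    [0,0,0,-135,0],
    [0,0,0,-135,0],
  ],
)

```text
clock: 14.4
tcp_pos: [0.6371, 0.0658, 0.2037]
orientation: [0.004, 0.706, 0.709, 0.003]
wrist_force: [0.8, 0.0, 0.1]
finger_gap: 0.0854
```

Run:
```python
from h import *
s=env.get_state();print(s['clock'],s['tcp_pos'],s['orientation'])
lid(.094,near=(.634,.066));
```

```text
14.4 [0.6370683  0.06580857 0.20371623] [0.00352499 0.70565638 0.70853707 0.00344613]
lid n 2788 c [634.7  65.8] dia 49.7 z 0.0954 mean [0.6347 0.067 ] tilt [ 0.001 -0.015]
```

jar_82 is standing at (634.7, 65.8). Next is jar_64.

Request:
arm_command(
  moves=[
    [0,-35,-8,0,0],
    [0,-75,-17,0,0],
    [0,-115,-26,0,0],
    [0,-155,-35,0,0],
    [0,-195,-44,0,0],
    [0,-235,-53,0,0],
    [0,-275,-62,0,0],
    [0,-315,-71,0,0],
    [0,-355,-80,0,0],
    [0,-385,-86,0,0],
    [0,-400,-89,0,0],
    [0,-400,-89,0,0],
  ],
)

```text
clock: 15.65
tcp_pos: [0.5459, -0.336, 0.196]
orientation: [-0.001, 0.707, 0.707, -0.0]
wrist_force: [-0.3, 0.4, 0.5]
finger_gap: 0.0856
```

Request:
arm_command(
  moves=[
    [0,0,0,20,0],
    [0,0,0,20,0],
    [0,0,0,20,0],
    [0,0,0,20,0],
  ],
)

```text
clock: 16.05
tcp_pos: [0.5474, -0.3335, 0.1779]
orientation: [0.0, 0.705, 0.709, 0.0]
wrist_force: [0.7, 0.3, 0.1]
finger_gap: 0.0851
```

Run:
```python
from h import *
s=env.get_state();print(s['clock'],s['tcp_pos'],s['orientation'])
cv2.imwrite("pics/w3.png",lid(.064,near=(.5456,-.334)))
s=env.get_state();print(s['clock'],s['tcp_pos'],s['orientation'])
```

```text
16.05 [ 0.54744685 -0.33354037  0.17792237] [1.58701444e-04 7.05180012e-01 7.09028283e-01 1.40197502e-04]
lid n 2106 c [ 546.4 -334.7] dia 43.9 z 0.0653 mean [ 0.5462 -0.3338] tilt [ 0.    -0.019]
16.1 [ 0.54751779 -0.33385569  0.17813845] [4.54236930e-04 7.05263848e-01 7.08944764e-01 1.40729457e-04]
```

View pics/w3.png

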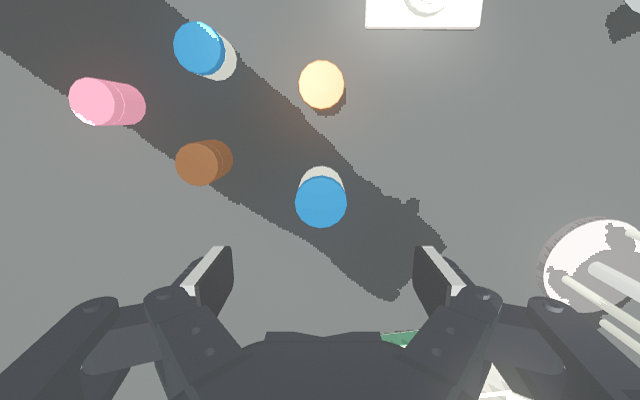

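The wrist view shows the jar_64 lid centred at (321,201), with the brown jars clear of the fingers.

Request:
arm_command(
  moves=[
    [0,-1,-1,30,0],
    [0,-1,-1,60,0],
    [0,-1,-1,90,0],
    [0,-1,-1,115,0],
    [0,-1,-1,130,0],
    [0,-1,-1,139,0],
    [0,-1,-1,139,0],
    [0.15,-1,-1,139,0],
    [0.3,-1,-1,139,0],
    [1,-1,-1,139,0],
    [1,-1,-1,139,0],
    [1,-1,-1,139,0],
  ],
)

```text
clock: 17.3
tcp_pos: [0.5467, -0.3361, 0.0396]
orientation: [0.001, 0.706, 0.709, 0.0]
wrist_force: [-0.1, 0.7, 6.4]
finger_gap: 0.043
```

Request:
arm_command(
  moves=[
    [1,0,0,0,0],
    [1,0,0,0,0],
    [1,0,0,0,0],
    [1,0,0,0,0],
  ],
)

```text
clock: 17.7
tcp_pos: [0.5467, -0.3361, 0.0396]
orientation: [0.001, 0.706, 0.709, 0.0]
wrist_force: [-1.0, 0.5, 6.0]
finger_gap: 0.043
```

Request:
arm_command(
  moves=[
    [1,0,0,-5,0],
    [1,0,0,-15,0],
    [1,0,0,-30,0],
    [1,0,0,-50,0],
    [1,0,0,-70,0],
    [1,0,0,-90,0],
    [1,0,0,-105,0],
    [1,0,0,-105,0],
  ],
)

```text
clock: 18.5
tcp_pos: [0.5471, -0.3365, 0.1463]
orientation: [0.002, 0.706, 0.709, 0.0]
wrist_force: [0.8, -0.2, -0.6]
finger_gap: 0.0432
```

Request:
arm_command(
  moves=[
    [1,10,3,0,0],
    [1,35,10,0,0],
    [1,70,19,0,0],
    [1,105,29,0,0],
    [1,140,38,0,0],
    [1,175,48,0,0],
    [1,210,57,0,0],
    [1,245,67,0,0],
    [1,275,75,0,0],
    [1,300,82,0,0],
    [1,315,86,0,0],
    [1,320,87,0,0],
  ],
)

```text
clock: 19.7
tcp_pos: [0.6311, -0.0131, 0.1422]
orientation: [-0.001, 0.705, 0.709, -0.0]
wrist_force: [0.4, -0.6, -1.2]
finger_gap: 0.0431
```

Request:
arm_command(
  moves=[
    [1,0,0,0,0],
    [1,0,0,0,0],
    [1,0,0,10,0],
    [1,0,0,25,0],
    [1,0,0,40,0],
    [1,0,0,55,0],
    [1,0,0,68,0],
    [1,0,0,75,0],
    [1,0,0,80,0],
    [1,0,0,80,0],
  ],
)

```text
clock: 20.7
tcp_pos: [0.6313, -0.0154, 0.0627]
orientation: [-0.0, 0.706, 0.708, -0.0]
wrist_force: [0.8, -0.3, -0.3]
finger_gap: 0.0432
```

Request:
arm_command(
  moves=[
    [1,0,2,4,0],
    [1,0,2,7,0],
    [1,0,2,9,0],
    [1,0,2,10,0],
    [1,0,2,10,0],
    [1,0,2,10,0],
  ],
)

```text
clock: 21.3
tcp_pos: [0.6337, -0.0151, 0.0534]
orientation: [0.0, 0.706, 0.709, 0.0]
wrist_force: [0.3, -0.3, -0.6]
finger_gap: 0.0435
```

Request:
arm_command(
  moves=[
    [0.5,0,0,0,0],
    [0.3,0,0,0,0],
    [0.15,0,0,0,0],
    [0,0,0,0,0],
    [0,0,0,0,0],
    [0,0,0,0,0],
    [0,0,0,-10,0],
    [0,0,0,-35,0],
    [0,0,0,-70,0],
    [0,0,0,-105,0],
    [0,0,0,-135,0],
    [0,0,0,-135,0],
  ],
)

```text
clock: 22.5
tcp_pos: [0.6364, -0.0156, 0.1947]
orientation: [0.004, 0.706, 0.709, 0.003]
wrist_force: [0.4, -0.3, 0.1]
finger_gap: 0.0853
```

Run:
```python
from h import *
s=env.get_state();print(s['clock'],s['tcp_pos'],s['orientation'])
lid(.076,near=(.634,-.014));
```

```text
22.5 [ 0.63644153 -0.01556508  0.19467829] [0.00393455 0.70565619 0.70853732 0.00295311]
lid n 1988 c [633.9 -13.3] dia 43.3 z 0.0773 mean [ 0.634  -0.0127] tilt [-0.001 -0.013]
```

jar_64 is standing at (633.9, -13.3). Next is jar_46, the white jar with the blue lid. I'll check it against the brown and pink look-alikes from above.

Request:
arm_command(
  moves=[
    [0,-25,-23,0,0],
    [0,-53,-50,0,0],
    [0,-81,-77,0,0],
    [0,-109,-104,0,0],
    [0,-137,-131,0,0],
    [0,-165,-156,0,0],
    [0,-187,-177,0,0],
    [0,-197,-186,0,0],
    [0,-197,-186,15,0],
    [0,-197,-186,15,0],
    [0,-197,-186,15,0],
    [0,-197,-186,15,0],
  ],
)

```text
clock: 23.75
tcp_pos: [0.4489, -0.2125, 0.1734]
orientation: [-0.0, 0.705, 0.709, 0.0]
wrist_force: [0.1, 1.0, 0.5]
finger_gap: 0.0854
```

Run:
```python
from h import *
s=env.get_state();print(s['clock'],s['tcp_pos'],s['orientation'])
cv2.imwrite("pics/w4.png",lid(.046,near=(.449,-.213)))
```

```text
23.75 [ 0.44886809 -0.21246587  0.1734325 ] [-6.85322711e-05  7.05307473e-01  7.08901511e-01  1.07468335e-04]
lid n 1418 c [ 448.6 -213.8] dia 37.8 z 0.0473 mean [ 0.4487 -0.2129] tilt [ 0.002 -0.025]
```

View pics/w4.png

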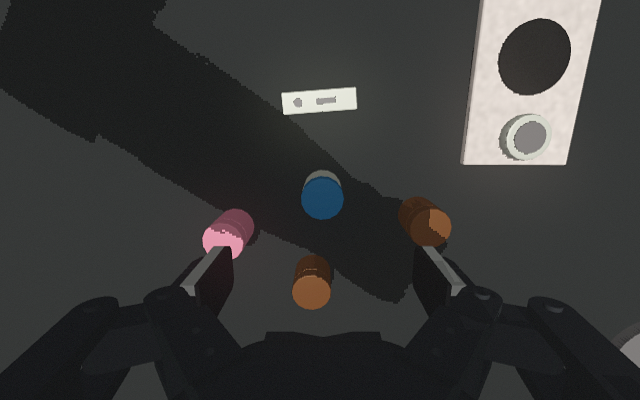

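The blue lid at (322,197) is jar_46; pink is at (225,240), and the brown jars are at (312,290) and (428,225). The brown and pink jars are close to the fingertips, so I'll close the jaws partway before descending.

Request:
arm_command(
  moves=[
    [0.25,-1,0,10,0],
    [0.25,-1,0,40,0],
    [0.25,-1,0,70,0],
    [0.25,-1,0,95,0],
    [0.25,-1,0,115,0],
    [0.25,-1,0,130,0],
    [0.25,-1,0,141,0],
    [0.25,-1,0,141,0],
    [0.4,-1,0,141,0],
    [1,-1,0,141,0],
    [1,-1,0,141,0],
    [1,-1,0,141,0],
  ],
)

```text
clock: 25.0
tcp_pos: [0.4493, -0.2145, 0.0333]
orientation: [0.001, 0.706, 0.709, 0.0]
wrist_force: [0.4, 0.4, 3.7]
finger_gap: 0.037
```

Request:
arm_command(
  moves=[
    [1,0,0,0,0],
    [1,0,0,0,0],
    [1,0,0,0,0],
    [1,0,0,0,0],
  ],
)

```text
clock: 25.4
tcp_pos: [0.4493, -0.2145, 0.0333]
orientation: [0.001, 0.706, 0.709, 0.0]
wrist_force: [-0.3, 0.7, 6.3]
finger_gap: 0.0371
```

Request:
arm_command(
  moves=[
    [1,0,0,-5,0],
    [1,0,0,-15,0],
    [1,0,0,-30,0],
    [1,0,0,-50,0],
    [1,0,0,-70,0],
    [1,0,0,-90,0],
    [1,0,0,-105,0],
    [1,0,0,-105,0],
  ],
)

```text
clock: 26.2
tcp_pos: [0.4496, -0.2147, 0.1398]
orientation: [0.002, 0.706, 0.709, 0.0]
wrist_force: [-0.1, 0.0, -0.3]
finger_gap: 0.0368
```

Request:
arm_command(
  moves=[
    [1,6,10,0,0],
    [1,18,28,0,0],
    [1,34,52,0,0],
    [1,50,76,0,0],
    [1,66,100,0,0],
    [1,82,126,0,0],
    [1,97,150,0,0],
    [1,109,169,0,0],
    [1,117,181,0,0],
    [1,120,186,0,0],
    [1,120,186,0,0],
    [1,120,186,0,0],
  ],
)

```text
clock: 27.4
tcp_pos: [0.6332, -0.0931, 0.1364]
orientation: [-0.001, 0.706, 0.709, -0.0]
wrist_force: [0.7, -0.2, -0.4]
finger_gap: 0.0369
```

Request:
arm_command(
  moves=[
    [1,0,0,10,0],
    [1,0,0,25,0],
    [1,0,0,40,0],
    [1,0,0,55,0],
    [1,0,0,68,0],
    [1,0,0,75,0],
    [1,0,0,80,0],
    [1,0,0,80,0],
  ],
)

```text
clock: 28.2
tcp_pos: [0.6335, -0.0932, 0.0567]
orientation: [-0.0, 0.706, 0.708, -0.0]
wrist_force: [0.4, -0.1, -0.8]
finger_gap: 0.0372
```

Request:
arm_command(
  moves=[
    [1,-1,1,4,0],
    [1,-1,1,7,0],
    [1,-1,1,9,0],
    [1,-1,1,11,0],
    [1,-1,1,11,0],
    [1,-1,1,11,0],
  ],
)

```text
clock: 28.8
tcp_pos: [0.6349, -0.0941, 0.0463]
orientation: [-0.0, 0.706, 0.709, 0.0]
wrist_force: [0.5, 0.2, -0.7]
finger_gap: 0.0371
```

Request:
arm_command(
  moves=[
    [0.6,0,0,0,0],
    [0.45,0,0,0,0],
    [0.3,0,0,0,0],
    [0.1,0,0,0,0],
    [0,0,0,0,0],
    [0,0,0,0,0],
    [0,0,0,-10,0],
    [0,0,0,-35,0],
    [0,0,0,-70,0],
    [0,0,0,-105,0],
    [0,0,0,-135,0],
    [0,0,0,-135,0],
  ],
)

```text
clock: 30.0
tcp_pos: [0.6377, -0.0949, 0.1877]
orientation: [0.004, 0.706, 0.709, 0.002]
wrist_force: [-0.1, -0.7, -0.3]
finger_gap: 0.0857
```

Run:
```python
from h import *
s=env.get_state();print(s['clock'],s['tcp_pos'],s['orientation'])
lid(.058,near=(.634,-.094));
```

```text
30.0 [ 0.63774616 -0.09492087  0.18773279] [0.00429633 0.70566697 0.70852642 0.00244545]
lid n 1356 c [635.4 -93.3] dia 37.2 z 0.0593 mean [ 0.6354 -0.0926] tilt [ 0.005 -0.018]
```

All four are placed. I'll back the arm away (up and towards the base) for a final look.

Request:
arm_command(
  moves=[
    [0,0,-20,-10,0],
    [0,0,-50,-20,0],
    [0,-20,-80,-30,0],
    [0,-45,-110,-40,0],
    [0,-70,-140,-40,0],
    [0,-95,-170,-40,0],
    [0,-120,-190,-40,0],
    [0,-130,-200,-40,0],
    [0,-130,-200,-40,0],
    [0,-130,-200,-40,0],
  ],
)

```text
clock: 31.05
tcp_pos: [0.4356, -0.2246, 0.2208]
orientation: [-0.0, 0.706, 0.708, 0.0]
wrist_force: [-0.1, 0.4, -0.1]
finger_gap: 0.0856
```

Run:
```python
from h import *
for z,y in [(.112,.146),(.094,.066),(.076,-.014),(.058,-.094)]:
    im=lid(z,'top',near=(.634,y),tol=.008)
s,_,_=pts('scene')
cv2.imwrite("pics/fin.png",np.hstack([cv2.resize(im[120:220,200:400],(400,200)),cv2.resize(s[150:350,200:400],(400,400))[:200*1]]) if 0 else np.vstack([cv2.resize(im[110:210,200:400],(560,280)),cv2.resize(s[140:350,180:600],(560,280))]))
```

```text
lid n 475 c [634.9 145. ] dia 56.4 z 0.1118 mean [0.6338 0.1444] tilt [0.012 0.008]
lid n 344 c [635.2  65.3] dia 50.0 z 0.0938 mean [0.6336 0.0649] tilt [ 0.01  -0.009]
lid n 249 c [633.1 -13.6] dia 42.6 z 0.0758 mean [ 0.632  -0.0141] tilt [0.044 0.015]
lid n 181 c [634.7 -93. ] dia 37.2 z 0.0578 mean [ 0.6335 -0.0931] tilt [ 0.048 -0.015]
```

View pics/fin.png

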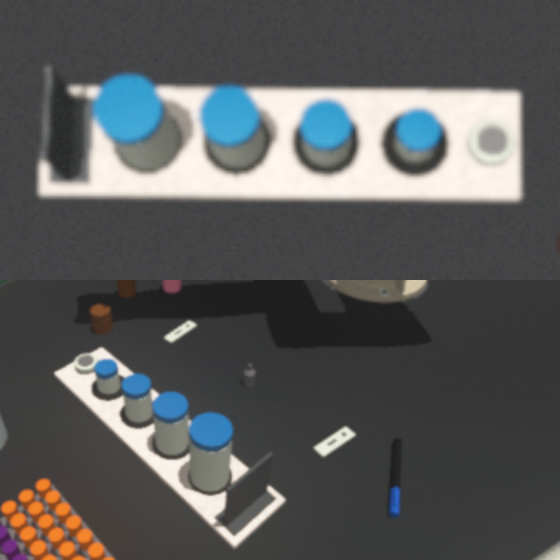

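The picture shows all four jars upright on their pads, running from the tallest beside the bookend at px (62,125) to the shortest by the timer at (490,140). The arm is clear of them, so I'm handing in.

```bash
python3 -c "from workcell import env; print(env.hand_in())"
```

```text
the job is handed in; nothing more can be done
None
```

All four jars are standing on their pads in order of height, and I handed the job in at about 31 s of the 128 s allowed. The bookend is at the +y end, so jar_100 is on pad_d, jar_82 on pad_c, jar_64 on pad_b and jar_46 on pad_a. I did not touch the brown and pink look-alikes.

- **Position:** the last top-camera check put every lid within about 2 mm of its pad centre; the limit is 13 mm.
- **Height:** lid heights were 111.8, 93.8, 75.8 and 57.8 mm, each within 0.3 mm of what a jar standing on its pad should read.
- **Uprightness:** the pictures show all four upright, and the wrist camera's plane fits gave a tilt below 0.03 rad. The coarser top camera gave up to about 0.05 rad for the two short jars. The two disagree slightly, but both are under the 0.1 rad limit.
- **Released:** the gripper was open and clear of everything at hand-in. I did not measure the jars' speed directly.

No check failed.

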